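# Dial the code on the stone case and draw its bolt

### The arm

A 6-joint arm with a two-finger parallel gripper is mounted at the origin on the work surface. World frame = base frame: x ahead of the robot, y to its left, z up, the work surface at z = 0. Lengths are in m, angles in degrees, forces in N, time in s.
With the tool pointing down it reaches from about 0.325 to 0.85 m from the base axis. Payload 15.5 kg.
Tool frame: the origin (TCP) lies at the very end of the fingers, on their centre line; the grasp point (between the pads) lies arm.grip_depth behind it (arm.grip_depth is the distance from the TCP to the grasp point, in m); z points along the fingers, y is the line along which they close (so a half turn about z gives the same grasp; the last joint's range is limited). The gripper opens to 91 mm and grips with 3 to 60 N. Pads are 32 mm wide; open, the fingers measure 118 mm over their backs; the gripper's body (76 mm by 178 mm) begins 60 mm behind the grasp point.
Start: joints at [66.606, 28.281, 77.091, -0, 74.628, -5.472], TCP at [0.192, 0.595, 0.214] pointing down, gripper open.
Joint ranges: [-166.48, 166.48], [-47.26, 123.95], [12.59, 153.08], [-70.14, 250.14], [6.76, 159.57], [-176.63, 176.63]. Speed limits (degrees/s): [108.29, 108.29, 147.25, 172.46, 172.46, 172.46].

### API

Orientations are given as a 3x3 rotation matrix whose columns are the frame's x, y, z axes.
In Python, from rig import arm gives the robot as it stands. Calls block until the motion is done:
- arm.move_to(position, orientation): joint-space move of the TCP to a pose.
- arm.move_l(position, orientation=None, feed=0.15): straight line of the TCP; orientation=None keeps the orientation; feed is the mean speed in m/s.
- arm.move_joints(angles): joint-space move.
- arm.grip(opening): finger opening in m; the grip force is fixed at half the most; returns when the fingers have stopped.
- arm.sleep(seconds).
- arm.solve_ik(position, orientation): joint angles nearest the present ones, or None.
- arm.snapshot(name): name is "scene" or "top" or "wrist"; returns the picture (480x640x3 uint8, red, green, blue); there is no depth.
- arm.get_calibration(name): a dict with "intrinsics" (3x3 intrinsics, pixels), "cam_to_world" (4x4, takes a point from camera to world coordinates). Camera axes: x right, y down, z forward; pixel columns grow to the right and rows downward; lengths in m; the calibration is good to about 2 mm. A picture is of the moment at which its call begins: read the wrist's pose just before it. get_calibration takes no time and is no camera call; for the wrist camera it gives the pose at the moment of the call.
A pose or a line that the arm cannot do raises arm.Unreachable and nothing moves.
- arm.sign_off(): hands the job in; it is judged then, once.
Readings, each from a call of its own:
- arm.current_t(): time.
- arm.current_joint_positions(): joint angles.
- arm.current_dq(): joint speeds.
- arm.current_tau(): joint torques, N m.
- arm.current_ee_pos(): TCP position.
- arm.current_tool_rot(): TCP orientation.
- arm.current_force(): force on the tool from outside, world axes, zero at the start.
- arm.current_torque(): the same for the moment, N m.
- arm.current_width(): finger opening in m.
- arm.current_grasp_force(): force on a finger pad.
Only numpy, scipy, OpenCV 4.12 (cv2) and the standard library are available. Lean on these libraries where they do the work, as an engineer would, in place of code of your own. Each camera call takes 0.05 s, during which the arm holds its last target. There are 200 camera calls.

### The job

The blue stone case on the setter's bench is locked: roll its three pip-numbered wheels so that they show 4, 2, 5 squarely on top, left to right as seen from the robot, and only then push the brass-knobbed bolt fully to the left to its stop. Press gently: the wheels do not all stand equally high, so feel for each one, and do not force them or the bolt. Leave the jar, the stone tray and the small vise where they stand.

Things in the scene. Friction and masses are not known exactly. Their poses are not given: they have to be found in the camera images.
- stone_case: blue metal case with a grey lock plate on top, 190 (x) x 260 (y) x 80 mm high, fixed to the bench, delicate: keep every push on it or its parts under 30 N. Origin: centre of its underside; x points away from the robot (when its yaw is 0), y to the left, z up. Three white wheels stand out of the plate in a row along y, 30 mm beyond its centre (x = +30 mm); left is +y. The bolt lies at x = -50 mm.
- left_wheel_top (a point): middle of the left wheel's place, fixed point of the case 96 mm above the bench, 16 above the plate. The wheel's top lies straight over or under it by up to 4 mm, otherwise for each wheel and not shown here: feel for it. White wheel, diameter 60, width 20 mm, axle along the case's y, 46 mm from the next. Sprung: gives 4 mm down, 2.5 N/mm from 1 to 2 N on, then is rigid.
- middle_wheel_top (a point): middle of the middle wheel's place, fixed point of the case 96 mm above the bench, 16 above the plate. The wheel's top lies straight over or under it by up to 4 mm, otherwise for each wheel and not shown here: feel for it. White wheel, diameter 60, width 20 mm, axle along the case's y, 46 mm from the next. Sprung: gives 4 mm down, 2.5 N/mm from 1 to 2 N on, then is rigid.
- right_wheel_top (a point): middle of the right wheel's place, fixed point of the case 96 mm above the bench, 16 above the plate. The wheel's top lies straight over or under it by up to 4 mm, otherwise for each wheel and not shown here: feel for it. White wheel, diameter 60, width 20 mm, axle along the case's y, 46 mm from the next. Sprung: gives 4 mm down, 2.5 N/mm from 1 to 2 N on, then is rigid.
- wheel_left (a joint): angle (rad) of the left wheel: (n-1)*pi/3 when number n (n black pips) is squarely on top; grows as the top of the wheel rolls away from the robot (case's +x), rim travel = 30 mm x angle. End stops 0.2 rad beyond numbers 1 and 6. No clicks: it stays where left. Turning takes about 1.7 N along the rim, so a light touch slips.
- wheel_middle (a joint): angle (rad) of the middle wheel: (n-1)*pi/3 when number n (n black pips) is squarely on top; grows as the top of the wheel rolls away from the robot (case's +x), rim travel = 30 mm x angle. End stops 0.2 rad beyond numbers 1 and 6. No clicks: it stays where left. Turning takes about 1.7 N along the rim, so a light touch slips.
- wheel_right (a joint): angle (rad) of the right wheel: (n-1)*pi/3 when number n (n black pips) is squarely on top; grows as the top of the wheel rolls away from the robot (case's +x), rim travel = 30 mm x angle. End stops 0.2 rad beyond numbers 1 and 6. No clicks: it stays where left. Turning takes about 1.7 N along the rim, so a light touch slips.
- bolt (a joint): sliding bolt in front of the wheels (nearer the robot): 0 = locked (right end), 0.040 = fully open (left end, hard stop), in m along the case's +y. It takes about 2.5 N to slide and stays where it is left.
- bolt_knob (a point): centre of the top of the bolt's upright brass knob, which moves with the bolt: diameter 18 mm, top 111 mm above the bench, 31 mm above the lock plate; it stands 24 mm tall on a dark foot 22 (x) x 36 (y) x 6 mm whose top is 87 mm above the bench.
- stone_jar: amber glass jar with a brass cap, diameter 48 mm, 60 mm tall, loose, beside the case; origin: centre of its underside.
- stone_tray: small open wooden tray with coloured stones, 80 x 60 x 18 mm, loose, beside the case; origin: centre of its underside.
- setting_vise: small steel vise on a round foot of diameter 72 mm, 48 mm tall, loose, beside the case; origin: centre of its underside.

How it is judged (in metres and radians):
On the way:
1. all three wheels show the code 4, 2, 5 while the bolt is still locked (value of joint wheel_left between 2.972 and 3.312 rad and value of joint wheel_middle between 0.877 and 1.217 rad and value of joint wheel_right between 4.019 and 4.359 rad and value of joint bolt below 0.006 m), for 0.2 s.
At the end, for the whole second after the job is handed in: the wheels show 4, 2, 5 from left to right, each within 0.17 rad (10 degrees) of squarely on top; the bolt is at the left end of its travel (at least 36 of 40 mm); the jar, tray and vise are within 15 mm of where they stood (value of joint wheel_left between 2.972 and 3.312 rad and value of joint wheel_middle between 0.877 and 1.217 rad and value of joint wheel_right between 4.019 and 4.359 rad and value of joint bolt above 0.036 m and distance of each of stone_jar, stone_tray, setting_vise from where it was at the start of the episode below 0.015 m); the robot touches nothing.
It fails at once if the case, a wheel or the bolt is pushed with over 30 N (contact force between stone_case and anything else above 30 N).
It fails at once if the bolt is moved more than 6 mm while the wheels do not show the code (value of joint bolt above 0.006 m and not (value of joint wheel_left between 2.972 and 3.312 rad and value of joint wheel_middle between 0.877 and 1.217 rad and value of joint wheel_right between 4.019 and 4.359 rad)).
It fails at once if the stone jar is pushed more than 15 mm or tipped (distance of stone_jar from where it was at the start of the episode above 0.015 m or angle between stone_jar's own z axis and vertical above 0.35 rad).
It fails at once if the stone tray is pushed more than 15 mm or tipped (distance of stone_tray from where it was at the start of the episode above 0.015 m or angle between stone_tray's own z axis and vertical above 0.35 rad).
It fails at once if the setting vise is pushed more than 15 mm or tipped (distance of setting_vise from where it was at the start of the episode above 0.015 m or angle between setting_vise's own z axis and vertical above 0.35 rad).
It also fails if it takes over 64 s, if anything falls off the work surface, if the arm or the gripper's body presses on something with over 40 N, if the wrist force passes 120 N, or if a joint passes its speed limit or range.

## Working session

There is one attempt and no reset: what is moved stays moved. The work goes in short steps, each a Python script; the robot and the scene stay as the last script left them, time stands still between calls to the robot, and variables do not carry over. Pictures are saved under pics/ and viewed, at most 10 in all, crops included, and the job is handed in when it is done.

```bash
ls; mkdir -p pics; python3 - <<'E'
from rig import arm
import cv2,numpy as np
for n in("scene","top"):
    im=arm.snapshot(n); cv2.imwrite(f"pics/{n}0.png",im[...,::-1]); c=arm.get_calibration(n); print(n,c)
print(arm.current_t(),arm.grip_depth,arm.current_force(),arm.current_tool_rot())
a=cv2.imread("pics/scene0.png");b=cv2.imread("pics/top0.png")
E
```

```text
pics
scene {'intrinsics': array([[478.66018624,   0.        , 319.52556855],
       [  0.        , 478.66018624, 244.68378025],
       [  0.        ,   0.        ,   1.        ]]), 'cam_to_world': array([[ 0.47926237,  0.55580206, -0.67925817,  1.20827706],
       [ 0.87755558, -0.3160496 ,  0.36056739, -0.3031942 ],
       [-0.01427518, -0.76889318, -0.63921788,  0.70365238],
       [ 0.        ,  0.        ,  0.        ,  1.        ]])}
top {'intrinsics': array([[573.57541491,   0.        , 325.27841037],
       [  0.        , 573.57541491, 244.4368575 ],
       [  0.        ,   0.        ,   1.        ]]), 'cam_to_world': array([[-0.0247344 , -0.98804757,  0.1521519 ,  0.41266793],
       [-0.99939556,  0.028158  ,  0.02038749,  0.03040008],
       [-0.0244281 , -0.15155566, -0.98814683,  1.19925666],
       [ 0.        ,  0.        ,  0.        ,  1.        ]])}
0.1 0.0188 [ 0.98548923 -0.53006715  0.53061258] [[-9.51469615e-01  3.07742406e-01 -4.27702172e-04]
 [ 3.07742688e-01  9.51469080e-01 -1.01322576e-03]
 [ 9.51328607e-05 -1.09567574e-03 -9.99999395e-01]]
```

View pics/top0.png

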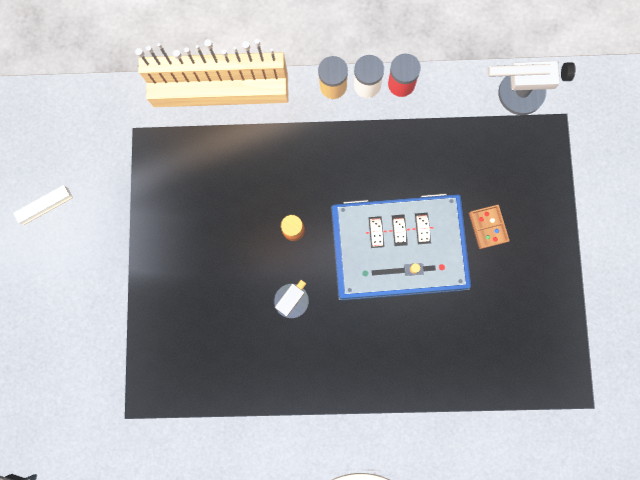

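View pics/scene0.png

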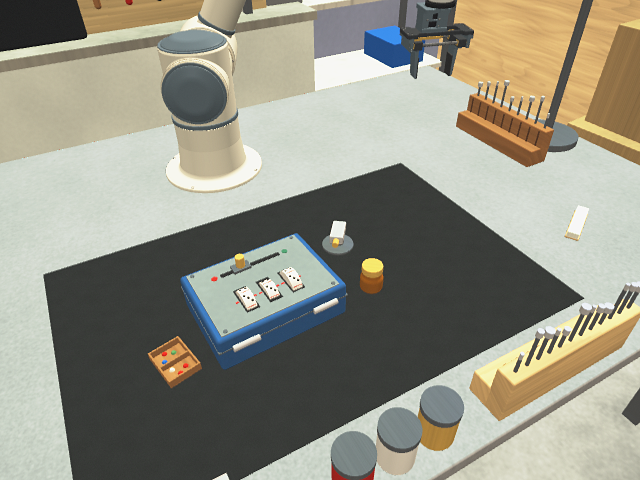

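```bash
cat > h.py <<'E'
from rig import arm
import cv2,numpy as np
def ray(name,px,z,cal=None):
    c=cal or arm.get_calibration(name);K=c["intrinsics"];T=c["cam_to_world"]
    d=T[:3,:3]@np.linalg.inv(K)@[px[0],px[1],1.];o=T[:3,3];return o+d*(z-o[2])/d[2]
def proj(p,c):
    T=c["cam_to_world"];q=T[:3,:3].T@(np.asarray(p)-T[:3,3]);q=c["intrinsics"]@(q/q[2]);return q[:2]
def rot(yaw): # tool down; tool x along yaw
    c,s=np.cos(yaw),np.sin(yaw);return np.array([[c,s,0],[s,-c,0],[0,0,-1.]])
E
python3 - <<'E'
from h import *
b=cv2.imread("pics/top0.png");h=cv2.cvtColor(b,cv2.COLOR_BGR2HSV)
m=cv2.inRange(h,(100,130,60),(125,255,255))
cs,_=cv2.findContours(m,cv2.RETR_EXTERNAL,cv2.CHAIN_APPROX_NONE);c=max(cs,key=cv2.contourArea)
print(cv2.boundingRect(c))
w=np.array([ray("top",p,.08)[:2] for p in c[:,0]],np.float32)
print("blue",cv2.minAreaRect(w))
# plate interior
roi=np.zeros_like(m);cv2.drawContours(roi,[c],-1,255,-1)
g=cv2.inRange(h,(0,0,110),(180,80,255))&roi
cs,_=cv2.findContours(g,cv2.RETR_EXTERNAL,cv2.CHAIN_APPROX_NONE);c=max(cs,key=cv2.contourArea)
w=np.array([ray("top",p,.08)[:2] for p in c[:,0]],np.float32);print("plate",cv2.minAreaRect(w))
print(ray("top",(376,232),.096),ray("top",(400,230),.096),ray("top",(424,228),.096),"knob",ray("top",(415,268),.111))
print("jar",ray("top",(292,225),.06),"vise",ray("top",(291,301),.0),"tray",ray("top",(489,227),.018))
T=arm.get_calibration("wrist");print(T);E=np.eye(4);E[:3,:3]=arm.current_tool_rot();E[:3,3]=arm.current_ee_pos();print(np.linalg.inv(E)@T["cam_to_world"])
E
```

```text
(332, 195, 139, 104)
blue ((0.5786407589912415, -0.09351202845573425), (0.18734301626682281, 0.25607091188430786), 3.039843797683716)
plate ((0.5801176428794861, -0.09442776441574097), (0.17368124425411224, 0.23585982620716095), 3.029348373413086)
[ 0.60423987 -0.04627873  0.096     ] [ 0.60683686 -0.09306884  0.096     ] [ 0.60943126 -0.13981218  0.096     ] knob [ 0.53007724 -0.11654738  0.111     ]
jar [0.62978397 0.12025229 0.06      ] vise [0.47994885 0.12964547 0.        ] tray [ 0.62152134 -0.28650954  0.018     ]
{'intrinsics': array([[396.11589823,   0.        , 319.29228876],
       [  0.        , 396.11589823, 248.02593172],
       [  0.        ,   0.        ,   1.        ]]), 'cam_to_world': array([[ 3.07625759e-01,  9.19625879e-01,  2.44242984e-01,
         1.23352047e-01],
       [ 9.51506961e-01, -2.97062738e-01, -7.99264281e-02,
         6.16493900e-01],
       [-9.46922319e-04,  2.56986327e-01, -9.66414575e-01,
         3.85483498e-01],
       [ 0.00000000e+00,  0.00000000e+00,  0.00000000e+00,
         1.00000000e+00]])}
[[ 1.22657903e-04 -9.66390519e-01 -2.57078489e-01  7.23346185e-02]
 [ 9.99999981e-01  8.02971112e-05  1.75275394e-04 -3.08751307e-04]
 [-1.48741818e-04 -2.57078506e-01  9.66390511e-01 -1.72064489e-01]
 [ 0.00000000e+00  0.00000000e+00  0.00000000e+00  1.00000000e+00]]
```

```bash
cat >> h.py <<'E'
YAW=np.radians(3.04);C=np.array([.579,-.0938]);cx=np.array([np.cos(YAW),np.sin(YAW)]);cy=np.array([-np.sin(YAW),np.cos(YAW)])
def W(x,y,z): return np.array([*(C+cx*x+cy*y),z])   # case frame -> world
R=rot(YAW+np.pi)
def look(name,z=.17):
    arm.move_l(W(.03+.075,0,z),R,feed=.25);arm.sleep(.2)
    c=arm.get_calibration("wrist");im=arm.snapshot("wrist")[...,::-1].copy()
    # rectify plane z=.096: case x up, y left, 0.2 mm/px ; region x -.02...08, y -.08..08
    pts=[W(.08,.08,.096),W(.08,-.08,.096),W(-.02,-.08,.096),W(-.02,.08,.096)]
    H=cv2.getPerspectiveTransform(np.float32([proj(p,c) for p in pts]),np.float32([[0,0],[800,0],[800,500],[0,500]]))
    o=cv2.warpPerspective(im,H,(800,500));cv2.imwrite(f"pics/{name}.png",o);cv2.imwrite(f"pics/{name}_raw.png",im);return o
E
python3 - <<'E'
from h import *
arm.move_to(W(.105,0,.25),R);arm.grip(0)
look("w1");print(arm.current_t(),arm.current_joint_positions(),arm.current_width())
E
```

```text
5.1417 [-1.23089852e+01  3.56987089e+01  6.98820919e+01  9.28198872e-04
  7.42656817e+01 -1.05349674e+02] 0.0002461117347155829
```

View pics/w1.png

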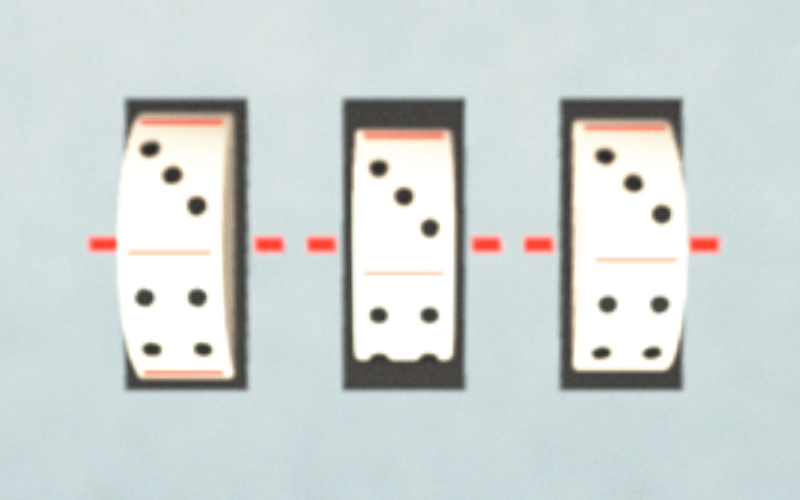

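```bash
cat >> h.py <<'E'
YS=dict(left=.046,middle=0.,right=-.046)
def fz(): return np.mean([arm.current_force() for _ in range(5)],0)
def press(x,y,z0,F=6.5):
    """feel down at case x,y from z0, then settle at about F newton; returns z, bias, contact z"""
    arm.move_l(W(x,y,z0),R,feed=.15);arm.sleep(.15);b=fz();z=z0
    while True:
        z-=.001;arm.move_l(W(x,y,z),R,feed=.03);arm.sleep(.04);f=(fz()-b)[2]
        if f>1.2: break
        if z<.088: raise SystemExit("no contact")
    zc=z
    for _ in range(3):
        z-=np.clip((F-f)/2500,-.001,.0012);arm.move_l(W(x,y,z),R,feed=.03);arm.sleep(.05);f=(fz()-b)[2]
        if abs(f-F)<1: break
    print("contact %.4f press %.4f F %.2f actual z %.4f"%(zc,z,f,arm.current_ee_pos()[2]));return z,b
def roll(w,travel,n=1,z0=.102,xc=.03,F=6.5):
    s=travel/n;y=YS[w];zs=z0
    for i in range(n):
        if i==0: arm.move_l(W(xc-s/2,y,.115),R,feed=.25)
        z,b=press(xc-s/2,y,zs,F)
        arm.move_l(W(xc+s/2,y,z),R,feed=.03);print(" drag F",np.round(fz()-b,2),"t",arm.current_t())
        arm.move_l(W(xc+s/2,y,.112 if i==n-1 else z+.007),R,feed=.15)
        zs=min(z0,z+.005)
        if i<n-1: arm.move_l(W(xc-s/2,y,z+.007),R,feed=.2)
E
python3 - <<'E'
from h import *
roll("left",.0168)
E
```

```text
contact 0.0990 press 0.0969 F 7.11 actual z 0.0972
 drag F [-0.22  0.27  6.42] t 8.3167
```

```bash
python3 - <<'E'
from h import *
roll("middle",-.0421,2);roll("right",.0497,3);look("w2");print(arm.current_t())
E
```

```text
contact 0.0940 press 0.0905 F 6.62 actual z 0.0908
 drag F [ 0.78 -1.19  7.08] t 13.3833
contact 0.0935 press 0.0913 F 5.69 actual z 0.0914
 drag F [-0.12  1.14  5.32] t 16.325
contact 0.0960 press 0.0948 F 6.10 actual z 0.0949
 drag F [-0.36  0.71  5.8 ] t 20.1
contact 0.0968 press 0.0948 F 6.05 actual z 0.0950
 drag F [0.07 0.67 5.81] t 23.175
contact 0.0988 press 0.0952 F 5.07 actual z 0.0954
 drag F [0.57 0.83 6.63] t 25.9667
27.025
```

View pics/w2.png

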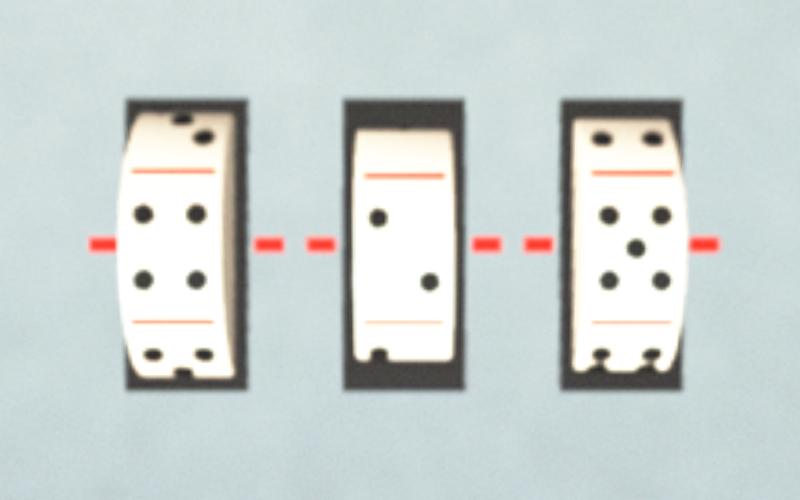

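```bash
python3 - <<'E'
from h import *
arm.move_l(W(-.05,-.056,.15),R,feed=.25);arm.move_l(W(-.05,-.056,.096),R,feed=.12);arm.sleep(.2);b=fz()
print("descended",np.round(b,2));y=-.056;log=[]
while y<.004:
    y+=.004 if y<-.012 else .0007
    arm.move_l(W(-.05,y,.096),R,feed=.04);arm.sleep(.04);f=float((fz()-b)[:2]@cy);log.append((round(y*1e3,1),round(f,1)))
    if f<-7: break
print(log,arm.current_t())
arm.move_l(W(-.05,y-.012,.096),R,feed=.1);arm.move_l(W(-.05,y-.012,.17),R,feed=.2)
look("w3",.21)
c=arm.get_calibration("top");im=arm.snapshot("top")[...,::-1];cv2.imwrite("pics/t3.png",cv2.resize(im[150:330,250:540],None,fx=2.7,fy=2.7));raw=cv2.imread("pics/w3_raw.png");cv2.imwrite("pics/w3b.png",np.vstack([cv2.resize(cv2.imread("pics/w3.png"),(480,300)),cv2.resize(cv2.rotate(raw,cv2.ROTATE_180),(480,300))]))
print(arm.current_t())
E
```

```text
descended [-0.21  1.05 -0.51]
[(-52.0, -1.3), (-48.0, -1.2), (-44.0, -0.5), (-40.0, -1.2), (-36.0, -2.0), (-32.0, -1.8), (-28.0, -1.6), (-24.0, -0.8), (-20.0, -0.0), (-16.0, -1.0), (-12.0, -0.1), (-11.3, -2.4), (-10.6, -2.7), (-9.9, -3.3), (-9.2, -2.3), (-8.5, -3.3), (-7.8, -2.7), (-7.1, -1.7), (-6.4, -3.0), (-5.7, -2.1), (-5.0, -2.6), (-4.3, -2.9), (-3.6, -2.4), (-2.9, -2.8), (-2.2, -3.0), (-1.5, -3.2), (-0.8, -2.5), (-0.1, -2.5), (0.6, -3.0), (1.3, -7.0), (2.0, -10.6)] 37.6833
39.5583
```

View pics/w3b.png

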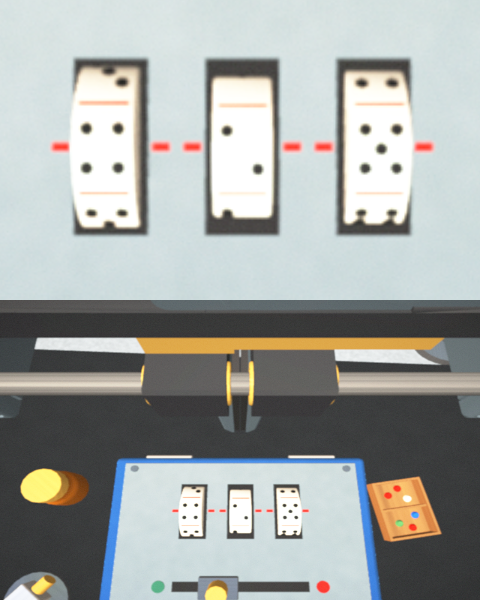

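The wheels read 4, 2, 5 squarely. The knob stands at the left (green) end, where the hard stop was felt, and the jar, tray and vise look unmoved.

```bash
python3 -c "
from rig import arm
print(arm.sign_off(),arm.current_t())"
```

```text
the job is handed in; nothing more can be done
the job is handed in; nothing more can be done
```

The job is handed in: the wheels show 4, 2, 5, the bolt is fully left at its stop, the highest force I read was about 11 N, and the jar, tray and vise look unmoved (the judge's result was not shown).

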